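# Clamp a heel block in the bench jig with the cam lever

## Robot

A 7-joint arm with a two-finger parallel gripper is mounted at the origin on the work surface. World frame = base frame: x ahead of the robot, y to its left, z up, the work surface at z = 0. Lengths are in m, angles in rad, forces in N, time in s.
With the tool pointing down it reaches from about 0.4 to 0.85 m from the base axis. Payload 10.4 kg.
Tool frame: the origin (TCP) lies at the very end of the fingers, on their centre line; the grasp point (between the pads) lies 19 mm behind it (manip.tcp_to_grasp is the z of the grasp point in the tool frame, in m); z points along the fingers, x is the direction in which the jaws open and shut, and the axes are right-handed (so a half turn about z gives the same grasp; the last joint's range is limited). The gripper opens to 85 mm and grips with 20 to 120 N. Pads are 22 mm wide; open, the fingers measure 114 mm over their backs; the gripper's body (76 mm by 85 mm) begins 54 mm behind the grasp point. The pads swing forward as they close: fully open they stand 13 mm farther back than shut.
Start: joints at [-1.317, 0.332, -0.065, 1.46, 0.022, 1.35, -0.088], TCP at [0.171, 0.601, 0.193] pointing down, gripper open.
Joint ranges: [-2.6, 2.6], [-0.5, 2.12], [-1.47, 1.34], [0.16, 2.42], [-1.27, 4.41], [0.06, 2.06], [-2.6, 2.6]. Speed limits (rad/s): [2.22, 2.22, 2.79, 2.79, 3.14, 3.14, 3.14].

## Interface

Orientations are given as a unit quaternion [x, y, z, w].
In Python, from workcell import manip gives the robot as it stands.
- The arm moves only by the tool servo_tool, never from a script. Its argument "moves" is a list of rows, each an object with "travel": the shift along the tool's x, y, z in mm, a list of three; "dr": the turn, a rotation vector about the tool's x, y, z in degrees, a list of three. A call has 1 to 12 rows; each row shifts and turns the commanded pose from where the row before left it, along the tool's axes as they then stand; what a row does not reach is not made up. A row lasts 1/8 s, in which the tool goes at most 62.5 mm and 10.7 degrees, less where a joint would pass 70% of its speed; a pose out of reach is approached as far as the arm can. A call is refused whole if a number of a shift passes 62.5 or a number of a turn 10.7, either way. A call with a gripper value outside its range is refused whole. "claw" is the closure, from 0 (fully open) to 1 (shut), set as the call begins (left out, the last holds). The fingers move at their own pace and stop on an object; "squeeze" is the grip in N (left out, the last holds). Time passes only in rows, so rows that do not move let the fingers close. It gives the time, the measured TCP pose, the force and the opening at its end, in the units of the state.
- manip.get_obs(): the state, without advancing time (a new reading comes with each control period).
- manip.camera(name): name is "scene" or "side" or "wrist"; returns the picture (400x640x3 uint8, blue, green, red); there is no depth.
- manip.calibration(name): a dict with "intrinsics" (3x3 intrinsics, pixels), "distortion" ([k1, k2, p1, p2, k3] as OpenCV has them; the pictures are not rectified), "view" (4x4, takes a point from world to camera coordinates). Camera axes: x right, y down, z forward; pixel columns grow to the right and rows downward; lengths in m; the calibration is good to about 2 mm. A picture is of the moment at which its call begins: read the wrist's pose just before it. calibration takes no time and is no camera call; for the wrist camera it gives the pose at the moment of the call.
- manip.hand_in(): hands the job in, once; it reports no verdict.
The state is a dict: "clock": time; "joint_pos": joint angles; "joint_velocities": joint speeds; "tau": joint torques, N m; "position": TCP position; "ee_rot": TCP orientation; "ft_force": force on the tool from outside, world axes, zero at the start; "torque": the same for the moment, N m; "grip_width": opening from 0.0 (shut) to 1.0 (fully open).
Only numpy, scipy, OpenCV 4.12 (cv2) and the standard library are available. Lean on these libraries where they do the work, as an engineer would, in place of code of your own. Each camera call takes 0.05 s, during which the arm holds its last target. There are 200 camera calls.

## Task

Clamp the loose heel block in the bench jig for sanding: gently slide the jaw bar, without touching the block yourself, so that the jaw pushes the block square and fully home against the stop plate of the end fence, and press it there for a moment with about 10 newtons. Then flip the cam lever over centre and all the way down so that the bar is locked with the block held snug. Do not ram or crush the block, leave the jar, brush, spare heel, hammer and can around the jig alone, and let go.

Things in the scene. Friction and masses are not known exactly. Their poses are not given: they have to be found in the camera images.
- jig: Bench jig fixed to the table: plywood bed 130 mm (x) by 425 mm (y), 15 mm thick; origin at the underside of the bed on the table, y axis along the sliding bar towards the fence, z up. The bar runs in a grey guide on the bed at jig y -70 to 0 mm, x within 26 mm, top 50 mm above the table; two ears rise from it to 90 mm at jig y -52 and -18 mm and carry the lever between them.
- fence: Fixed grey end fence at jig y +195 mm, 50 mm tall; origin at the foot of its face towards the block; axes as the jig's. It carries an aluminium stop plate (80 by 44 mm) on two screws, whose face stands 10 to 45 mm in front of the fence's, set anew each time and not measured: find it by feel. All is hard: with the block home, half a millimetre more of pushing adds several newtons.
- bar: Loose sliding bar, square steel 18 mm, 220 mm long along its y (same direction as the jig's y), about 0.4 kg; origin at mid length on its underside. At the +y end it carries an upright jaw plate 70 mm wide, 10 mm thick, 46 mm high; at the -y end a push tab. With the lever open it slides on the bed with a few newtons of drag and stays where it is left.
- jaw (a point): Middle of the jaw plate's front face (120 mm ahead of the bar's origin, 20 mm above the bed).
- tab (a point): Middle of the rear (-y) face of the push tab, 55 mm above the table. The tab is 36 mm wide (x), 10 mm thick (y) and its top is 77 mm above the table, 44 mm above the bar's top; it can be pushed from behind (-y) or gripped across its thickness. 45 mm or more stays free between it and the guide.
- block: Loose heel block: pale wood with a black rubber top and four small nail heads, 60 mm (x) by 80 mm (y) by 42 mm high, about 0.25 kg, standing loosely and a little askew on the bed between jaw and stop plate; origin at the centre of its underside, y along the 80 mm. Home means its +y face lies flat on the stop plate.
- pad: Brass clamp pad 16 by 30 mm under the lever inside the guide; the cam presses it down onto the bar with about 100 N through a stiff spring when the lever is closed. Origin at the centre of its underside.
- lever_pivot (a point): Lever pivot: a fixed point on the hinge axis (which runs along the jig's y), 78 mm above the table, at jig x 0, y -35 mm.
- lever_grip (a point): Centre of the lever's black cross grip, 90 mm from the pivot: a cylinder 18 mm in diameter and 30 mm long lying parallel to the hinge axis. It can be gripped from above by its two flat ends (it then turns between the fingers) or pushed.
- lever (a joint): Cam lever angle in rad. 0 = open: it stands up, leaning 0.436 rad past vertical towards jig +x; it grows as the lever swings up and over towards jig -x; at 2.0 it is fully down, level, pointing to jig -x, against its stop. Resistance at the grip is roughly 10 N around 1.0 and fades towards dead centre at 1.7; after it the lever is pulled down and stays. Let go between about 0.5 and 1.7 it springs back.
- glue_jar: Bystander: amber jar 60 mm wide, 75 mm tall, near the jig; origin at the centre of its underside.
- brush: Bystander: brush 160 mm long lying near the jig; origin in it at bench height.
- spare_heel: Bystander: a smaller, darker heel block 60 by 72 by 35 mm standing on the bench beside the jig, on its -x side; origin at the centre of its underside.
- hammer: Bystander: hammer 250 mm long lying on the bench; origin in it at bench height.
- tin: Bystander: metal can 90 mm wide, 90 mm tall; origin at the centre of its underside.
Mind the look-alikes: they are no part of the job. Leave any red look-alike of the block alone.

How it is judged:
By the outcome, as a careful person would: the job done as asked, in the order asked, and still so for the second after the job is handed in, with the robot touching nothing.
It also fails if it takes over 61 s, if anything falls off the work surface, if the arm or the gripper's body presses on something with over 40 N, if the wrist force passes 120 N, or if a joint passes its speed limit or range.

## Working session

There is one attempt and no reset: what is moved stays moved. The work goes in short steps, Python scripts to look and compute and a tool call to move; the robot and the scene stay as the last step left them, time stands still between calls to the robot, and variables do not carry over. Pictures are saved under pics/ and viewed, on a budget of 10 in all, crops included, one or two more only if the job needs it, and the job is handed in when it is done.

Besides the shell and the picture viewer there is one more tool, called after "Request:" as name(argument=value, ...) on one line, values as JSON. servo_tool: Moves the arm, as the interface text tells. Its arguments: {"type":"object","properties":{"moves":{"type":"array","items":{"type":"object","properties":{"travel":{"type":"array","items":{"type":"number"}},"dr":{"type":"array","items":{"type":"number"}}}}},"claw":{"type":"number"},"squeeze":{"type":"number"}},"required":["moves"]}

```bash
mkdir -p pics; ls
cat > h.py <<'E'
import numpy as np, cv2
from workcell import manip
def snap(n,f):
    c=manip.calibration(n); im=manip.camera(n).copy(); cv2.imwrite(f,im); np.savez(f[:-4],K=c['intrinsics'],D=c['distortion'],V=c['view']); return im
def ray(f,uv):
    z=np.load(f[:-4]+'.npz'); K,D,V=z['K'],z['D'],z['V']
    p=cv2.undistortPoints(np.array(uv,float).reshape(-1,1,2),K,D).reshape(-1,2)
    d=np.c_[p,np.ones(len(p))]@V[:3,:3]; o=-V[:3,:3].T@V[:3,3]; return o,d
def onz(f,uv,h):
    o,d=ray(f,uv); return o+d*((h-o[2])/d[:,2])[:,None]
def proj(f,P):
    z=np.load(f[:-4]+'.npz'); return cv2.projectPoints(np.array(P,float).reshape(-1,3),cv2.Rodrigues(z['V'][:3,:3])[0],z['V'][:3,3],z['K'],z['D'])[0].reshape(-1,2)
E
python3 - <<'E'
from h import *
for n in ('scene','side'): snap(n,f'pics/{n}0.png'); 
for n in ('scene','side','wrist'):
    V=np.array(manip.calibration(n)['view']);print(n,(-V[:3,:3].T@V[:3,3]).round(3))
o=manip.get_obs();print(o)
E
```

```text
pics
scene [ 1.165 -0.466  0.881]
side [ 0.448 -0.842  1.176]
wrist [0.091 0.624 0.373]
{'clock': 0.1, 'joint_pos': array([-1.31661857,  0.33282002, -0.06472472,  1.46082628,  0.02155793,
        1.34989635, -0.08853453]), 'joint_velocities': array([ 0.00263354,  0.00030898,  0.00028761, -0.00309907,  0.00144443,
        0.00154305,  0.00035812]), 'tau': array([ 1.60059415e-03, -6.26739335e+01,  4.94148047e-02, -3.92429817e+01,
        1.64509850e-02,  7.07622792e-03,  3.87400542e-05]), 'position': array([0.17065896, 0.6008629 , 0.19220331]), 'ee_rot': array([ 7.97890571e-01,  6.02801992e-01, -4.99675704e-04,  3.81422202e-04]), 'ft_force': array([0.51795338, 1.03697558, 0.04970047]), 'torque': array([0.00572896, 0.01650966, 0.00476383]), 'grip_width': 0.9974346875209403}
```

View pics/scene0.png

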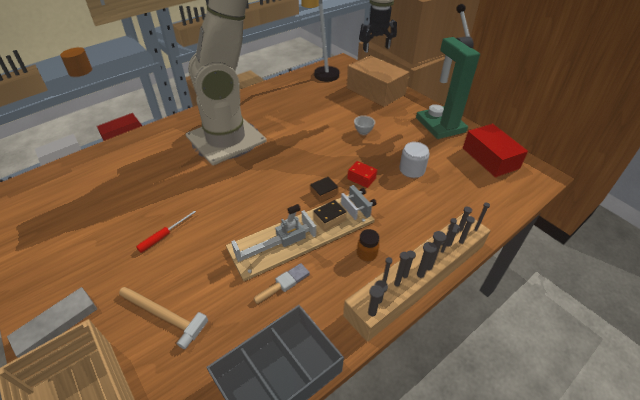

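View pics/side0.png

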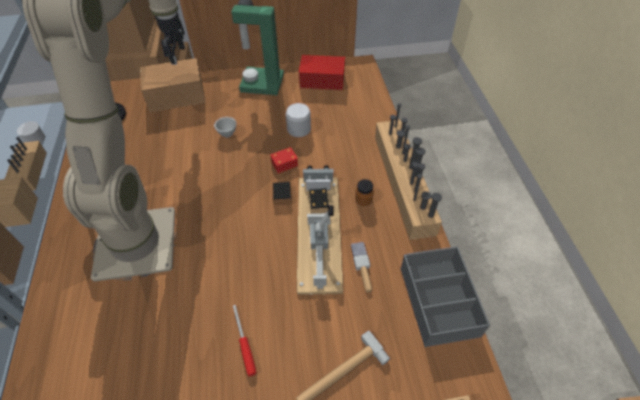

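The scene picture shows the jig with its bed at about (230,245)–(375,215) and the fence at the upper right. In the side view the bed spans (297,290)–(335,178), with the fence at the top. I'll enlarge both views.

Run:
```python
from h import *
a=cv2.imread('pics/scene0.png')[175:285,220:390]; b=cv2.imread('pics/side0.png')[155:300,265:385]
a=cv2.resize(a,None,fx=4.4,fy=4.4,interpolation=cv2.INTER_CUBIC)
cv2.imwrite('pics/sc0c.png',a)
b=cv2.resize(b,None,fx=4.1,fy=4.1,interpolation=cv2.INTER_CUBIC)
cv2.imwrite('pics/si0c.png',b)
```

```text
(no output)
```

View pics/sc0c.png

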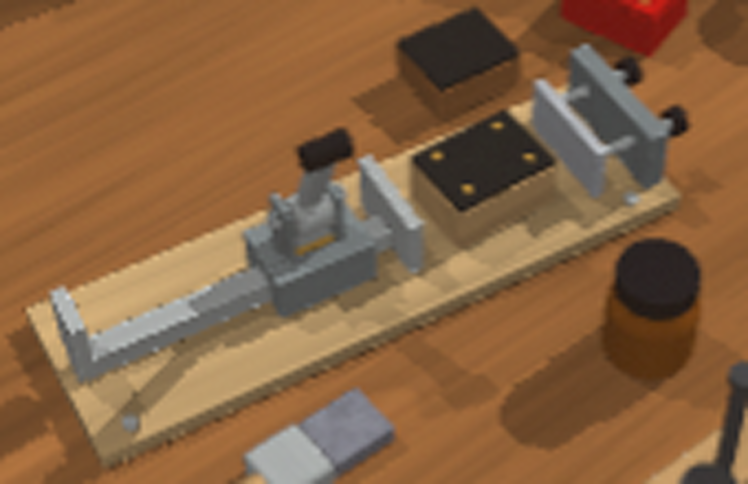

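View pics/si0c.png

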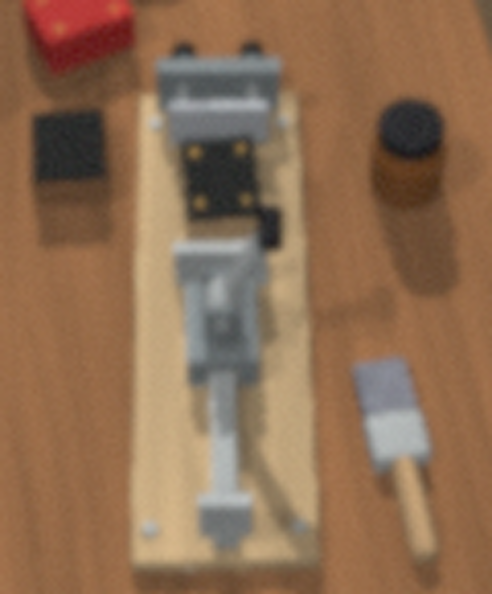

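The scene crop shows bed corners at (28,312), (103,452) and (680,190). It also shows the tab at (70,330), lever grip (326,150), jaw (390,215), block and stop plate. The side crop shows bed corners at (133,562), (318,560), (298,92) and (142,92), with the tab top edge around (226,497) and the grip at (268,228).

Run:
```python
from h import *
S='pics/scene0.png';T='pics/side0.png'
sc=lambda l:[(220+x/4.4-.4,175+y/4.4-.4) for x,y in l]
si=lambda l:[(265+x/4.1-.4,155+y/4.1-.4) for x,y in l]
print('bed scene',onz(S,sc([(28,312),(103,452),(680,190)]),.015).round(4))
print('bed side',onz(T,si([(133,562),(318,560),(298,92),(142,92)]),.015).round(4))
print('tabtop scene (rear -x,rear +x)',onz(S,sc([(55,292),(83,345)]),.077).round(4))
print('tabtop side',onz(T,si([(200,497),(252,497)]),.077).round(4))
print('block top scene',onz(S,sc([(413,163),(503,110),(554,157),(462,208)]),.057).round(4))
print('block top side',onz(T,si([(182,142),(252,137),(258,213),(190,218)]),.057).round(4))
print('jaw top scene, front edge',onz(S,sc([(371,156),(424,228)]),.061).round(4))
print('jaw top side, rear edge?',onz(T,si([(176,243),(264,241)]),.061).round(4))
print('plate top scene',onz(S,sc([(535,85),(600,155)]),.061).round(4))
def tri(a,b):
    o1,d1=ray(S,sc([a]));o2,d2=ray(T,si([b]));d1=d1[0]/np.linalg.norm(d1);d2=d2[0]/np.linalg.norm(d2)
    k=np.linalg.lstsq(np.c_[d1,-d2],o2-o1,rcond=None)[0];p,q=o1+k[0]*d1,o2+k[1]*d2
    return ((p+q)/2).round(4),np.linalg.norm(p-q).round(4)
print('grip',tri((326,150),(268,228)))
```

```text
bed scene [[ 0.4729 -0.2534  0.015 ]
 [ 0.5949 -0.2697  0.015 ]
 [ 0.6557  0.1497  0.015 ]]
bed side [[ 0.4715 -0.2554  0.015 ]
 [ 0.5968 -0.275   0.015 ]
 [ 0.6618  0.1447  0.015 ]
 [ 0.5345  0.1662  0.015 ]]
tabtop scene (rear -x,rear +x) [[ 0.5191 -0.2483  0.077 ]
 [ 0.5642 -0.255   0.077 ]]
tabtop side [[ 0.5203 -0.2471  0.077 ]
 [ 0.5544 -0.2529  0.077 ]]
block top scene [[ 0.5537 -0.0021  0.057 ]
 [ 0.5526  0.0762  0.057 ]
 [ 0.6073  0.0746  0.057 ]
 [ 0.6046 -0.0016  0.057 ]]
block top side [[ 0.5553  0.0733  0.057 ]
 [ 0.61    0.0692  0.057 ]
 [ 0.6018 -0.0051  0.057 ]
 [ 0.5503 -0.0012  0.057 ]]
jaw top scene, front edge [[ 0.5345 -0.0222  0.061 ]
 [ 0.6055 -0.0334  0.061 ]]
jaw top side, rear edge? [[ 0.5362 -0.0256  0.061 ]
 [ 0.6011 -0.0347  0.061 ]]
plate top scene [[0.5506 0.1064 0.061 ]
 [0.6275 0.0971 0.061 ]]
grip (array([ 0.5919, -0.0952,  0.1607]), np.float64(0.0021))
```

Request:
servo_tool(moves=[{"travel": [0,0,-55],"dr": [0,0,-7.2]},{"travel": [0,0,-55]},{"travel": [-40,34,0]},{"travel": [-40,34,0]},{"travel": [-40,34,0]},{"travel": [-40,34,0]},{"travel": [-40,34,0]},{"travel": [-40,34,0]},{"travel": [-40,34,0]},{"travel": [-40,34,0]},{"travel": [-40,34,0]}], claw=1, squeeze=30)

```text
$.moves[1]: bad value
```

Request:
servo_tool(moves=[{"travel": [-46,18.5,0]},{"travel": [-46,18.5,0]},{"travel": [-46,18.5,0]},{"travel": [-46,18.5,0]},{"travel": [-46,18.5,0]},{"travel": [-46,18.5,0]},{"travel": [-46,18.5,0]},{"travel": [-46,18.5,0]},{"travel": [-46,18.5,0]},{"travel": [-46,18.5,0]},{"travel": [0,0,0]}])

```text
$.moves[0]: bad value
```

Request:
servo_tool(moves=[{"travel": [0,0,-55],"dr": [0,0,-7.2]},{"travel": [0,0,-55],"dr": [0,0,0]},{"travel": [-40,34,0],"dr": [0,0,0]},{"travel": [-40,34,0],"dr": [0,0,0]},{"travel": [-40,34,0],"dr": [0,0,0]},{"travel": [-40,34,0],"dr": [0,0,0]},{"travel": [-40,34,0],"dr": [0,0,0]},{"travel": [-40,34,0],"dr": [0,0,0]},{"travel": [-40,34,0],"dr": [0,0,0]},{"travel": [-40,34,0],"dr": [0,0,0]},{"travel": [-40,34,0],"dr": [0,0,0]}], claw=1, squeeze=30)

```text
clock: 1.48
position: [0.4196, 0.1976, 0.3027]
ee_rot: [0.758, 0.652, -0.0, -0.0]
ft_force: [0.8, 0.9, 0.3]
grip_width: 0.005
```

Request:
servo_tool(moves=[{"travel": [-46,18.5,0],"dr": [0,0,0]},{"travel": [-46,18.5,0],"dr": [0,0,0]},{"travel": [-46,18.5,0],"dr": [0,0,0]},{"travel": [-46,18.5,0],"dr": [0,0,0]},{"travel": [-46,18.5,0],"dr": [0,0,0]},{"travel": [-46,18.5,0],"dr": [0,0,0]},{"travel": [-46,18.5,0],"dr": [0,0,0]},{"travel": [-46,18.5,0],"dr": [0,0,0]},{"travel": [-46,18.5,0],"dr": [0,0,0]},{"travel": [-46,18.5,0],"dr": [0,0,0]},{"travel": [0,0,0],"dr": [0,0,0]}])

```text
clock: 2.85
position: [0.5314, -0.2874, 0.3016]
ee_rot: [0.76, 0.649, -0.002, -0.0]
ft_force: [-0.2, -0.1, 0.1]
grip_width: 0.003
```

Run:
```python
from h import *
snap('wrist','pics/w1.png')
```

```text
(no output)
```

View pics/w1.png

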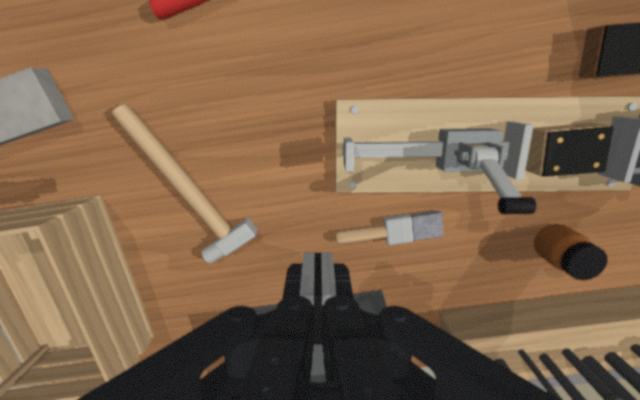

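The wrist view shows the bed's left corners at (336,100) and (338,193), the tab at (349,155), the lever grip at (517,206), the jaw top at (517,150), and the block askew beyond it.

Run:
```python
from h import *
W='pics/w1.png'
O=np.array([.565,-.0535]);a=np.deg2rad(-8.7);R=np.array([[np.cos(a),-np.sin(a)],[np.sin(a),np.cos(a)]])
def j(n,uv,h):
    P=onz(W,uv,h)[:,:2]; print(n,P.round(4).tolist(),'jig',((P-O)@R).round(4).tolist())
j('bed',[(336,100),(338,193)],.015)
j('tab rear top',[(344,141),(345,171)],.077)
j('tab front top',[(354,140),(354,169)],.077)
j('grip',[(517,206)],.165)
j('jaw front top',[(530,124),(525,180)],.061)
g=cv2.cvtColor(cv2.imread(W),cv2.COLOR_BGR2GRAY)
print(g[150:160:3,334:364]); print(g[195:218:2,517]); 
print(proj(W,[[*(O+R@[0,-.035]),.078],[*(O+R@[.038,-.035]),.1596]]))
```

```text
bed [[0.4706, -0.2536], [0.5991, -0.2689]] jig [[-0.063, -0.2121], [0.0663, -0.2077]]
tab rear top [[0.516, -0.2535], [0.5526, -0.2571]] jig [[-0.0182, -0.2051], [0.0185, -0.2031]]
tab front top [[0.5167, -0.2415], [0.5518, -0.2459]] jig [[-0.0193, -0.1932], [0.0161, -0.1921]]
grip [[0.5926, -0.0966]] jig [[0.0338, -0.0384]]
jaw front top [[0.5337, -0.026], [0.6047, -0.0294]] jig [[-0.0351, 0.0225], [0.0356, 0.0298]]
[[ 90 102 128 137 141 140 138 135 117  98  91 117 155 173 180 181 183 180
  181 174 161 156 162 167 169 170 172 174 171 173]
 [ 96 107 129 140 142 143 140 135 117  97  96 122 156 176 181 181 182 181
  181 172 158 159 161 162 166 171 175 174 176 175]
 [ 94 106 131 145 149 146 149 150 145 121 100 121 156 177 180 179 179 181
  181 180 167 160 158 157 161 161 165 170 173 173]
 [100 113 142 166 173 172 171 171 158 132 100 121 156 174 180 180 183 183
  184 181 168 156 156 155 156 153 155 155 156 155]]
[145  88  32  30  41  39  45  39  28  51 105 108]
[[484.77667902 155.44617094]
 [516.62818898 208.09665996]]
```

Request:
servo_tool(moves=[{"travel": [0,0,50],"dr": [0,0,0]},{"travel": [0,0,50],"dr": [0,0,0]},{"travel": [0,0,50],"dr": [0,0,0]},{"travel": [0,0,50],"dr": [0,0,0]},{"travel": [0,0,35],"dr": [0,0,0]},{"travel": [0,0,19],"dr": [0,0,0]},{"travel": [0,0,0],"dr": [0,0,0]},{"travel": [0,0,0],"dr": [0,0,0]}])

```text
clock: 3.9
position: [0.5337, -0.2836, 0.0505]
ee_rot: [0.758, 0.652, 0.001, 0.001]
ft_force: [1.1, -0.7, -0.2]
grip_width: -0.002
```

Request:
servo_tool(moves=[{"travel": [2,0,0],"dr": [0,0,0]},{"travel": [2,0,0],"dr": [0,0,0]},{"travel": [2,0,0],"dr": [0,0,0]},{"travel": [2,0,0],"dr": [0,0,0]},{"travel": [2,0,0],"dr": [0,0,0]}])

```text
clock: 4.53
position: [0.5342, -0.2733, 0.0488]
ee_rot: [0.758, 0.652, -0.0, -0.0]
ft_force: [1.0, 0.3, -0.4]
grip_width: -0.001
```

Request:
servo_tool(moves=[{"travel": [1.5,0,0],"dr": [0,0,0]},{"travel": [1.5,0,0],"dr": [0,0,0]},{"travel": [1.5,0,0],"dr": [0,0,0]},{"travel": [1.5,0,0],"dr": [0,0,0]},{"travel": [1.5,0,0],"dr": [0,0,0]},{"travel": [1.5,0,0],"dr": [0,0,0]}])

```text
clock: 5.28
position: [0.5356, -0.2644, 0.0488]
ee_rot: [0.758, 0.652, 0.0, -0.0]
ft_force: [-0.1, 0.2, 0.1]
grip_width: 0.001
```

Request:
servo_tool(moves=[{"travel": [1.5,0,0],"dr": [0,0,0]},{"travel": [1.5,0,0],"dr": [0,0,0]},{"travel": [1.5,0,0],"dr": [0,0,0]},{"travel": [1.5,0,0],"dr": [0,0,0]}])

```text
clock: 5.78
position: [0.5365, -0.2585, 0.0489]
ee_rot: [0.758, 0.652, 0.0, -0.0]
ft_force: [0.0, -0.2, -0.5]
grip_width: -0.001
```

Request:
servo_tool(moves=[{"travel": [1.2,0,0],"dr": [0,0,0]},{"travel": [1.2,0,0],"dr": [0,0,0]},{"travel": [1.2,0,0],"dr": [0,0,0]},{"travel": [1.2,0,0],"dr": [0,0,0]}])

```text
clock: 6.28
position: [0.5372, -0.2538, 0.0489]
ee_rot: [0.758, 0.652, 0.0, -0.0]
ft_force: [0.3, 0.5, -0.2]
grip_width: 0.002
```

Request:
servo_tool(moves=[{"travel": [1.2,0,0],"dr": [0,0,0]},{"travel": [1.2,0,0],"dr": [0,0,0]},{"travel": [1.2,0,0],"dr": [0,0,0]}])

```text
clock: 6.65
position: [0.5378, -0.2503, 0.0489]
ee_rot: [0.758, 0.652, 0.0, -0.0]
ft_force: [0.3, -0.7, -0.9]
grip_width: 0.003
```

Run:
```python
from h import *
w=snap('wrist','pics/w2.png'); s=snap('scene','pics/s2.png')
a=cv2.resize(w[200:400,200:520],(640,400)); b=cv2.resize(s[190:270,220:320],(500,400),interpolation=cv2.INTER_CUBIC)
a=cv2.resize(a,(400,250));b=cv2.resize(b,(400,320))
cv2.imwrite('pics/c2.png',np.hstack([cv2.copyMakeBorder(a,0,70,0,0,0),b]))
print(manip.get_obs()['ft_force'],proj('pics/s2.png',[manip.get_obs()['position']]))
```

```text
[-0.34354023  0.62732782  1.0196562 ] [[236.65690398 252.21077455]]
```

View pics/c2.png

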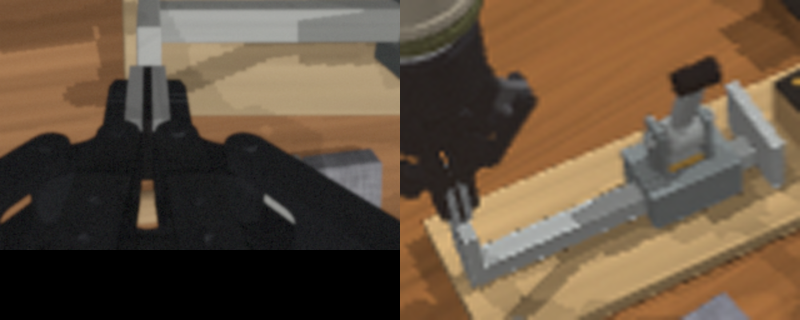

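The wrist crop shows the tab top at about (149,45), in line with the finger column. In the scene crop the fingertips end at the tab's top near (458,222). That puts the fingers where the tab is, with no force read, so I'll overlay projections to find out why.

Run:
```python
from h import *
O=np.array([.565,-.0535]);a=np.deg2rad(-8.7);R=np.array([[np.cos(a),-np.sin(a)],[np.sin(a),np.cos(a)]])
def J(x,y,z): return [*(O+R@[x,y]),z]
p=manip.get_obs()['position']; print(p,(R.T@(p[:2]-O)).round(4))
out=[]
for f,(u0,u1,v0,v1) in (('pics/w2.png',(260,380,180,330)),('pics/s2.png',(222,262,215,265))):
    im=cv2.imread(f);k=480/(v1-v0);c=cv2.resize(im[v0:v1,u0:u1],None,fx=k,fy=k,interpolation=cv2.INTER_CUBIC)
    box=[J(x,y,.077) for x,y in((-.018,-.203),(.018,-.203),(.018,-.193),(-.018,-.193))]
    q=((proj(f,box)-[u0,v0]+.5)*k).astype(int);cv2.polylines(c,[q.reshape(-1,1,2)],True,(0,0,255),1)
    for z,col in((0,(0,255,0)),(.028,(255,0,0))):
        t=((proj(f,[p+[0,0,z]])-[u0,v0]+.5)*k)[0];print(f,z,t);cv2.circle(c,(int(t[0]),int(t[1])),4,col,-1)
    out.append(c)
cv2.imwrite('pics/c3.png',np.hstack(out))
```

```text
[ 0.53784787 -0.25008421  0.0488574 ] [ 0.0029 -0.1984]
pics/w2.png 0 [186.03548357 176.95019277]
pics/w2.png 0.028 [186.07514451 250.82752157]
pics/s2.png 0 [145.50627817 362.02343571]
pics/s2.png 0.028 [129.93082649 299.96147888]
```

View pics/c3.png

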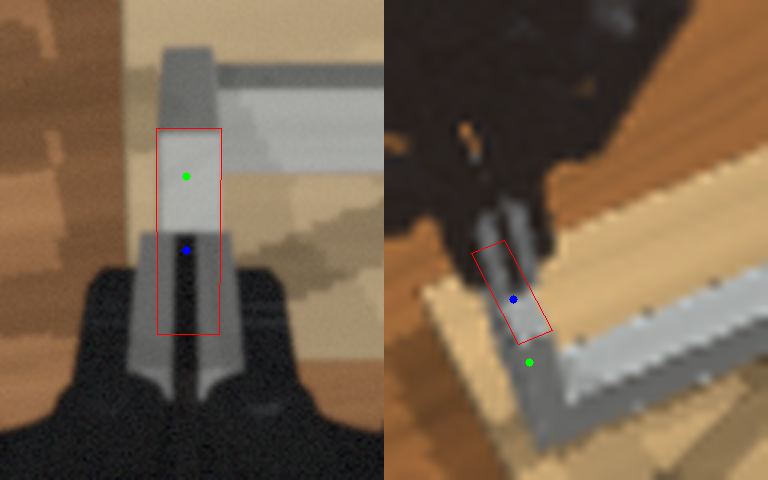

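Run:
```python
from h import *
print(manip.tcp_to_grasp)
f='pics/w2.png';p=manip.get_obs()['position'];yj=np.array([.9885,-.151,0])
for off in(-.011,0,.011):
  for z in np.arange(0,.05,.005):
    q=proj(f,[p+yj*off+[0,0,z]])[0]; print(off,round(z,3),q.round(1),end=' ; ')
  print()
o=manip.get_obs();print(o['grip_width'],o['ft_force'].round(2))
im=cv2.imread(f);g=im.mean(2);print(g[240:266:2,310].round(),g[252:300:3,318].round());print(g[258,295:345].round())
```

```text
-0.0187
-0.011 0.0 [317.6 217.3] ; -0.011 0.005 [317.6 220.6] ; -0.011 0.01 [317.6 224.1] ; -0.011 0.015 [317.6 227.7] ; -0.011 0.02 [317.6 231.5] ; -0.011 0.025 [317.6 235.6] ; -0.011 0.03 [317.6 239.9] ; -0.011 0.035 [317.6 244.4] ; -0.011 0.04 [317.7 249.2] ; -0.011 0.045 [317.7 254.3] ; 
0 0.0 [317.6 234.8] ; 0 0.005 [317.6 238.5] ; 0 0.01 [317.6 242.3] ; 0 0.015 [317.6 246.3] ; 0 0.02 [317.6 250.6] ; 0 0.025 [317.6 255.1] ; 0 0.03 [317.6 259.8] ; 0 0.035 [317.7 264.8] ; 0 0.04 [317.7 270.1] ; 0 0.045 [317.7 275.8] ; 
0.011 0.0 [317.6 251.7] ; 0.011 0.005 [317.6 255.7] ; 0.011 0.01 [317.6 259.9] ; 0.011 0.015 [317.6 264.3] ; 0.011 0.02 [317.6 268.9] ; 0.011 0.025 [317.7 273.8] ; 0.011 0.03 [317.7 278.9] ; 0.011 0.035 [317.7 284.4] ; 0.011 0.04 [317.7 290.1] ; 0.011 0.045 [317.7 296.2] ; 
-0.0038141601015204848 [-0.34  0.63  1.02]
[153. 150. 151. 153. 149. 148. 123. 100. 100. 102.  99.  99. 101.] [120.  26.  21.  22.  27.  27.  22.  19.  24.  26.  25.  11.  17.  20.
  12.  31.]
[ 82.  79.  82.  84.  95. 120. 134. 135. 120. 105. 103.  97. 102. 101.
 101. 102. 101. 102.  89.  67.  35.  27.  25.  21.  30.  43.  70.  93.
  96.  94.  93.  94.  87.  95.  98.  98. 102. 112. 125. 130. 128. 124.
 125. 124. 123. 119. 106.  98.  99.  98.]
```

The fingertips hang above the tab top, roughly 30–40 mm short of the reported TCP. I'll back off, lower to TCP z ≈ 0.022 (safe whichever is right), and approach again.

Request:
servo_tool(moves=[{"travel": [-18,0,0],"dr": [0,0,0]},{"travel": [-20,0,0],"dr": [0,0,0]},{"travel": [0,0,0],"dr": [0,0,0]},{"travel": [0,0,13],"dr": [0,0,0]},{"travel": [0,0,14],"dr": [0,0,0]},{"travel": [0,0,0],"dr": [0,0,0]}])

```text
clock: 7.5
position: [0.5312, -0.2867, 0.02]
ee_rot: [0.758, 0.652, -0.001, -0.001]
ft_force: [-0.5, 0.0, 1.5]
grip_width: -0.001
```

Request:
servo_tool(moves=[{"travel": [3,0,0],"dr": [0,0,0]},{"travel": [3,0,0],"dr": [0,0,0]},{"travel": [3,0,0],"dr": [0,0,0]},{"travel": [2,0,0],"dr": [0,0,0]},{"travel": [2,0,0],"dr": [0,0,0]},{"travel": [2,0,0],"dr": [0,0,0]},{"travel": [2,0,0],"dr": [0,0,0]}])

```text
clock: 8.38
position: [0.5346, -0.271, 0.0219]
ee_rot: [0.758, 0.652, -0.0, -0.0]
ft_force: [-0.6, -0.1, -0.1]
grip_width: 0.001
```

Request:
servo_tool(moves=[{"travel": [1.5,0,0],"dr": [0,0,0]},{"travel": [1.5,0,0],"dr": [0,0,0]},{"travel": [1.5,0,0],"dr": [0,0,0]},{"travel": [1.5,0,0],"dr": [0,0,0]}])

```text
clock: 8.88
position: [0.5354, -0.2654, 0.0219]
ee_rot: [0.759, 0.652, -0.0, 0.0]
ft_force: [0.3, -1.7, -0.7]
grip_width: -0.001
```

Request:
servo_tool(moves=[{"travel": [1.5,0,0],"dr": [0,0,0]},{"travel": [1.5,0,0],"dr": [0,0,0]},{"travel": [1.5,0,0],"dr": [0,0,0]}])

```text
clock: 9.25
position: [0.5362, -0.2606, 0.0219]
ee_rot: [0.758, 0.652, 0.0, 0.0]
ft_force: [-0.0, -1.0, 0.2]
grip_width: 0.003
```

Request:
servo_tool(moves=[{"travel": [1.5,0,0],"dr": [0,0,0]},{"travel": [1.5,0,0],"dr": [0,0,0]},{"travel": [1.5,0,0],"dr": [0,0,0]}])

```text
clock: 9.62
position: [0.5369, -0.2561, 0.0219]
ee_rot: [0.758, 0.652, 0.0, -0.0]
ft_force: [-0.4, -1.0, 0.3]
grip_width: 0.002
```

Run:
```python
from h import *
O=np.array([.565,-.0535]);a=np.deg2rad(-8.7);R=np.array([[np.cos(a),-np.sin(a)],[np.sin(a),np.cos(a)]])
w=snap('wrist','pics/w4.png'); s=snap('scene','pics/s4.png')
p=manip.get_obs()['position'];print((R.T@(p[:2]-O)).round(4),manip.get_obs()['ft_force'])
t=proj('pics/s4.png',[p])[0];print(t, proj('pics/w4.png',[p]))
a=cv2.resize(w[100:400,160:560],(400,300)); b=cv2.resize(s[190:270,220:320],(400,320),interpolation=cv2.INTER_CUBIC)
cv2.imwrite('pics/c4.png',np.hstack([cv2.copyMakeBorder(a,0,20,0,0,0),b]))
```

```text
[ 0.0029 -0.2044] [-0.04181388 -0.43943418  0.57888863]
[236.13018935 259.06564123] [[317.71359636 234.77353762]]
```

View pics/c4.png

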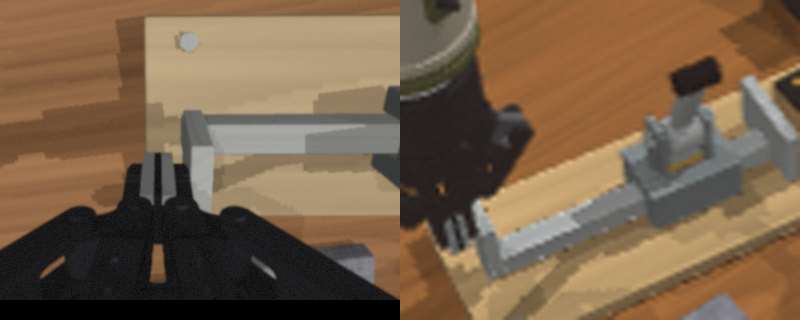

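The fingers now push the tab properly: the bar has moved about 13 mm and drag is around 1 N. Tab rear and black finger back meet near wrist-crop x≈188. I'll continue gently.

Request:
servo_tool(moves=[{"travel": [1.5,0,0],"dr": [0,0,0]},{"travel": [1.5,0,0],"dr": [0,0,0]},{"travel": [1.5,0,0],"dr": [0,0,0]},{"travel": [1.5,0,0],"dr": [0,0,0]}])

```text
clock: 10.22
position: [0.5378, -0.2502, 0.0219]
ee_rot: [0.758, 0.652, 0.0, -0.0]
ft_force: [-0.0, -1.7, -0.5]
grip_width: 0.001
```

Request:
servo_tool(moves=[{"travel": [1.5,0,0],"dr": [0,0,0]},{"travel": [1.5,0,0],"dr": [0,0,0]},{"travel": [1.5,0,0],"dr": [0,0,0]}])

```text
clock: 10.6
position: [0.5385, -0.2457, 0.0219]
ee_rot: [0.758, 0.652, 0.0, -0.0]
ft_force: [0.1, -1.1, -1.3]
grip_width: 0.004
```

Request:
servo_tool(moves=[{"travel": [1.5,0,0],"dr": [0,0,0]},{"travel": [1.5,0,0],"dr": [0,0,0]}])

```text
clock: 10.85
position: [0.5388, -0.243, 0.0219]
ee_rot: [0.759, 0.652, -0.0, 0.0]
ft_force: [-0.5, -2.3, -1.0]
grip_width: 0.002
```

Request:
servo_tool(moves=[{"travel": [1.5,0,0],"dr": [0,0,0]},{"travel": [1.5,0,0],"dr": [0,0,0]}])

```text
clock: 11.1
position: [0.5394, -0.2401, 0.0219]
ee_rot: [0.759, 0.652, -0.0, 0.0]
ft_force: [0.0, -3.2, -1.1]
grip_width: -0.0
```

Request:
servo_tool(moves=[{"travel": [1,0,0],"dr": [0,0,0]},{"travel": [1,0,0],"dr": [0,0,0]},{"travel": [1,0,0],"dr": [0,0,0]},{"travel": [1,0,0],"dr": [0,0,0]}])

```text
clock: 11.6
position: [0.5399, -0.2359, 0.0219]
ee_rot: [0.758, 0.652, 0.0, -0.0]
ft_force: [-0.3, -3.1, 0.1]
grip_width: -0.001
```

Request:
servo_tool(moves=[{"travel": [1,0,0],"dr": [0,0,0]},{"travel": [1,0,0],"dr": [0,0,0]},{"travel": [1,0,0],"dr": [0,0,0]}])

```text
clock: 11.98
position: [0.5404, -0.2329, 0.0218]
ee_rot: [0.758, 0.652, 0.0, -0.0]
ft_force: [-0.1, -3.9, -0.3]
grip_width: 0.0
```

Request:
servo_tool(moves=[{"travel": [0.8,0,0],"dr": [0,0,0]},{"travel": [0.8,0,0],"dr": [0,0,0]}])

```text
clock: 12.22
position: [0.5407, -0.2314, 0.0219]
ee_rot: [0.758, 0.652, 0.0, -0.0]
ft_force: [0.2, -3.6, -0.0]
grip_width: -0.001
```

Request:
servo_tool(moves=[{"travel": [0.7,0,0],"dr": [0,0,0]},{"travel": [0.7,0,0],"dr": [0,0,0]}])

```text
clock: 12.48
position: [0.5408, -0.23, 0.0219]
ee_rot: [0.758, 0.652, 0.0, -0.0]
ft_force: [-1.0, -3.1, -0.2]
grip_width: 0.0
```

Request:
servo_tool(moves=[{"travel": [0.5,0,0],"dr": [0,0,0]},{"travel": [0.5,0,0],"dr": [0,0,0]}])

```text
clock: 12.72
position: [0.541, -0.229, 0.0219]
ee_rot: [0.758, 0.652, 0.0, -0.0]
ft_force: [-1.5, -3.5, -0.6]
grip_width: -0.003
```

Request:
servo_tool(moves=[{"travel": [0.5,0,0],"dr": [0,0,0]},{"travel": [0.5,0,0],"dr": [0,0,0]}])

```text
clock: 12.98
position: [0.5412, -0.228, 0.0219]
ee_rot: [0.758, 0.652, 0.0, -0.0]
ft_force: [-0.1, -3.8, -0.1]
grip_width: -0.002
```

Request:
servo_tool(moves=[{"travel": [0.5,0,0],"dr": [0,0,0]},{"travel": [0.5,0,0],"dr": [0,0,0]}])

```text
clock: 13.22
position: [0.5413, -0.227, 0.0219]
ee_rot: [0.758, 0.652, 0.0, -0.0]
ft_force: [-1.1, -2.8, -0.1]
grip_width: -0.0
```

Request:
servo_tool(moves=[{"travel": [0.5,0,0],"dr": [0,0,0]},{"travel": [0.5,0,0],"dr": [0,0,0]}])

```text
clock: 13.48
position: [0.5415, -0.226, 0.0219]
ee_rot: [0.758, 0.652, 0.0, -0.0]
ft_force: [-1.1, -3.1, -0.9]
grip_width: -0.003
```

Request:
servo_tool(moves=[{"travel": [0.5,0,0],"dr": [0,0,0]},{"travel": [0.5,0,0],"dr": [0,0,0]}])

```text
clock: 13.72
position: [0.5416, -0.2251, 0.0219]
ee_rot: [0.758, 0.652, 0.0, -0.0]
ft_force: [-0.4, -3.6, -0.5]
grip_width: -0.0
```

Request:
servo_tool(moves=[{"travel": [0.5,0,0],"dr": [0,0,0]},{"travel": [0.5,0,0],"dr": [0,0,0]}])

```text
clock: 13.98
position: [0.5418, -0.2241, 0.0219]
ee_rot: [0.758, 0.652, 0.0, -0.0]
ft_force: [-0.8, -4.1, -0.2]
grip_width: -0.0
```

Request:
servo_tool(moves=[{"travel": [0.5,0,0],"dr": [0,0,0]},{"travel": [0.5,0,0],"dr": [0,0,0]}])

```text
clock: 14.22
position: [0.5419, -0.2231, 0.0219]
ee_rot: [0.758, 0.652, 0.0, -0.0]
ft_force: [0.4, -3.4, -1.3]
grip_width: 0.0
```

Request:
servo_tool(moves=[{"travel": [0.4,0,0],"dr": [0,0,0]},{"travel": [0.4,0,0],"dr": [0,0,0]}])

```text
clock: 14.48
position: [0.542, -0.2223, 0.0219]
ee_rot: [0.758, 0.652, 0.0, -0.0]
ft_force: [-1.2, -2.5, -1.6]
grip_width: 0.001
```

Request:
servo_tool(moves=[{"travel": [0.4,0,0],"dr": [0,0,0]},{"travel": [0.4,0,0],"dr": [0,0,0]}])

```text
clock: 14.72
position: [0.5422, -0.2215, 0.0219]
ee_rot: [0.758, 0.652, 0.0, -0.0]
ft_force: [-0.4, -2.8, 0.2]
grip_width: -0.0
```

Request:
servo_tool(moves=[{"travel": [0.4,0,0],"dr": [0,0,0]},{"travel": [0.4,0,0],"dr": [0,0,0]}])

```text
clock: 14.98
position: [0.5423, -0.2207, 0.0219]
ee_rot: [0.758, 0.652, 0.0, -0.0]
ft_force: [-0.6, -3.0, 0.0]
grip_width: -0.003
```

Run:
```python
from h import *
s=snap('scene','pics/s5.png'); t=snap('side','pics/t5.png')
a=cv2.resize(s[180:250,270:390],(480,280),interpolation=cv2.INTER_CUBIC); b=cv2.resize(t[155:235,285:355],(245,280),interpolation=cv2.INTER_CUBIC)
cv2.imwrite('pics/c5.png',np.hstack([a,b]))
```

```text
(no output)
```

View pics/c5.png

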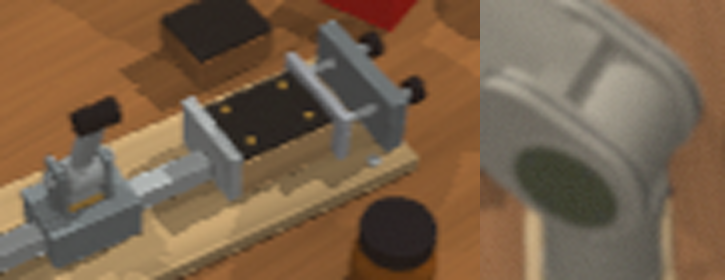

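The scene crop shows the jaw flush against the block and the block nearly at the stop plate (320,100). I'll continue with small steps.

Request:
servo_tool(moves=[{"travel": [0.4,0,0],"dr": [0,0,0]},{"travel": [0.4,0,0],"dr": [0,0,0]}])

```text
clock: 15.32
position: [0.5424, -0.22, 0.0219]
ee_rot: [0.758, 0.652, -0.0, -0.0]
ft_force: [-0.8, -3.6, 0.1]
grip_width: 0.001
```

Request:
servo_tool(moves=[{"travel": [0.4,0,0],"dr": [0,0,0]},{"travel": [0.4,0,0],"dr": [0,0,0]}])

```text
clock: 15.58
position: [0.5425, -0.2192, 0.0218]
ee_rot: [0.758, 0.652, -0.0, 0.0]
ft_force: [-0.6, -3.7, -0.5]
grip_width: -0.0
```

Request:
servo_tool(moves=[{"travel": [0.4,0,0],"dr": [0,0,0]},{"travel": [0.4,0,0],"dr": [0,0,0]}])

```text
clock: 15.82
position: [0.5424, -0.2191, 0.0219]
ee_rot: [0.759, 0.652, -0.0, 0.0]
ft_force: [-0.6, -5.6, -1.5]
grip_width: 0.002
```

Request:
servo_tool(moves=[{"travel": [0.4,0,0],"dr": [0,0,0]},{"travel": [0.4,0,0],"dr": [0,0,0]}])

```text
clock: 16.08
position: [0.5424, -0.2191, 0.022]
ee_rot: [0.759, 0.651, -0.001, 0.001]
ft_force: [-0.7, -8.3, -0.6]
grip_width: 0.0
```

Request:
servo_tool(moves=[{"travel": [0.4,0,0],"dr": [0,0,0]},{"travel": [0.4,0,0],"dr": [0,0,0]},{"travel": [0.3,0,0],"dr": [0,0,0]}])

```text
clock: 16.45
position: [0.5423, -0.219, 0.0221]
ee_rot: [0.759, 0.651, -0.001, 0.001]
ft_force: [-1.8, -10.7, -0.6]
grip_width: -0.001
```

Request:
servo_tool(moves=[{"travel": [0,0,0],"dr": [0,0,0]},{"travel": [0,0,0],"dr": [0,0,0]}])

```text
clock: 16.7
position: [0.5423, -0.219, 0.0222]
ee_rot: [0.759, 0.651, -0.001, 0.001]
ft_force: [-1.8, -10.8, -0.4]
grip_width: 0.001
```

Request:
servo_tool(moves=[{"travel": [0.5,0,0],"dr": [0,0,0]},{"travel": [0,0,0],"dr": [0,0,0]},{"travel": [0,0,0],"dr": [0,0,0]},{"travel": [0,0,0],"dr": [0,0,0]},{"travel": [0,0,0],"dr": [0,0,0]},{"travel": [0,0,0],"dr": [0,0,0]},{"travel": [0,0,0],"dr": [0,0,0]},{"travel": [0,0,0],"dr": [0,0,0]}])

```text
clock: 17.7
position: [0.5422, -0.2189, 0.0222]
ee_rot: [0.759, 0.651, -0.001, 0.001]
ft_force: [-2.3, -12.1, -1.1]
grip_width: -0.002
```

Pressed about 12 N total for 1 s, of which roughly 10 N is on the block after drag. Now I'll retreat, rise, and go above the lever grip with the gripper open.

Request:
servo_tool(moves=[{"travel": [-2,0,0],"dr": [0,0,0]},{"travel": [-6,0,0],"dr": [0,0,0]},{"travel": [-22,0,0],"dr": [0,0,0]},{"travel": [0,0,-40],"dr": [0,0,0]},{"travel": [0,0,-60],"dr": [0,0,0]},{"travel": [0,0,-60],"dr": [0,0,0]},{"travel": [0,0,-50],"dr": [0,0,0]},{"travel": [0,0,0],"dr": [0,0,0]}])

```text
clock: 18.7
position: [0.5404, -0.246, 0.2358]
ee_rot: [0.758, 0.652, 0.002, 0.002]
ft_force: [0.3, -0.6, -1.6]
grip_width: -0.0
```

Request:
servo_tool(moves=[{"travel": [50,11,0],"dr": [0,0,0]},{"travel": [50,11,0],"dr": [0,0,0]},{"travel": [40,11,0],"dr": [0,0,0]},{"travel": [16,0,0],"dr": [0,0,0]},{"travel": [0,0,0],"dr": [0,0,0]},{"travel": [0,0,0],"dr": [0,0,0]},{"travel": [0,0,0],"dr": [0,0,0]}], claw=0.3)

```text
clock: 19.58
position: [0.5941, -0.0981, 0.232]
ee_rot: [0.759, 0.651, 0.0, 0.0]
ft_force: [-0.1, 0.0, 0.5]
grip_width: 0.7
```

Run:
```python
from h import *
O=np.array([.565,-.0535]);a=np.deg2rad(-8.7);R=np.array([[np.cos(a),-np.sin(a)],[np.sin(a),np.cos(a)]])
o=manip.get_obs();p=o['position'];print(p,(R.T@(p[:2]-O)).round(4),o['ft_force'].round(1),o['grip_width'])
w=snap('wrist','pics/w6.png');s=snap('scene','pics/s6.png')
yj=np.array([.9885,-.151,0])
for off in(-.011,0):
  print(off,[(z,proj('pics/w6.png',[p+yj*off+[0,0,z]])[0].round().tolist()) for z in(0,.02,.03,.04,.05)])
G=[*(O+R@[.036,-.036]),.16];print('grip w',proj('pics/w6.png',[G]),'scene',proj('pics/s6.png',[G,p,p+[0,0,.03]]))
b=cv2.resize(s[150:250,250:390],(448,320),interpolation=cv2.INTER_CUBIC)
cv2.imwrite('pics/c6.png',np.hstack([cv2.resize(w,(512,320))[:,120:430],b]))
```

```text
[ 0.59410153 -0.0981261   0.23199783] [ 0.0355 -0.0397] [-0.1  0.   0.5] 0.7000274409262559
-0.011 [(0, [317.0, 217.0]), (0.02, [317.0, 231.0]), (0.03, [317.0, 240.0]), (0.04, [317.0, 249.0]), (0.05, [317.0, 260.0])]
0 [(0, [317.0, 235.0]), (0.02, [317.0, 250.0]), (0.03, [317.0, 260.0]), (0.04, [317.0, 270.0]), (0.05, [317.0, 282.0])]
grip w [[322.17413884 197.05354456]] scene [[294.41932431 209.85182232]
 [291.65794938 189.88219658]
 [291.04105951 180.72422559]]
```

View pics/c6.png

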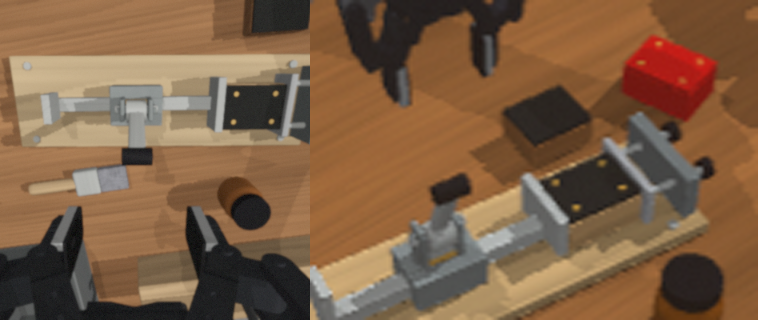

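The scene crop shows the block snug between jaw and plate. The open fingertips at (400,100) and (487,72) lie about 40 mm above the reported TCP. The grip in the wrist view is at full pixel (321,195), against (322,197) predicted. Going down over the grip.

Request:
servo_tool(moves=[{"travel": [3,-1,40],"dr": [0,0,0]},{"travel": [0,0,40],"dr": [0,0,0]},{"travel": [0,0,25],"dr": [0,0,0]},{"travel": [0,0,15],"dr": [0,0,0]},{"travel": [0,0,9],"dr": [0,0,0]},{"travel": [0,0,0],"dr": [0,0,0]}])

```text
clock: 20.42
position: [0.5941, -0.0934, 0.103]
ee_rot: [0.759, 0.652, 0.0, -0.0]
ft_force: [-0.8, -0.1, 0.9]
grip_width: 0.705
```

Request:
servo_tool(moves=[{"travel": [0,0,0],"dr": [0,0,0]},{"travel": [0,0,0],"dr": [0,0,0]},{"travel": [0,0,0],"dr": [0,0,0]},{"travel": [0,0,0],"dr": [0,0,0]},{"travel": [0,0,0],"dr": [0,0,0]},{"travel": [0,0,0],"dr": [0,0,0]}], claw=0.85, squeeze=40)

```text
clock: 21.18
position: [0.5946, -0.0955, 0.1041]
ee_rot: [0.759, 0.651, 0.0, 0.001]
ft_force: [0.3, -6.0, 2.7]
grip_width: 0.347
```

Gripped across the ends (29.5 mm opening, matching the 30 mm grip). Now swing along the 90 mm arc.

Request:
servo_tool(moves=[{"travel": [-2,0,0],"dr": [0,0,0]},{"travel": [0,-8.3,-3.4],"dr": [0,0,0]},{"travel": [0,-8.6,-2.5],"dr": [0,0,0]},{"travel": [0,-8.8,-1.7],"dr": [0,0,0]},{"travel": [0,-9.0,-0.8],"dr": [0,0,0]}])

```text
clock: 21.8
position: [0.559, -0.0902, 0.1114]
ee_rot: [0.758, 0.652, 0.0, 0.0]
ft_force: [5.6, -3.7, -4.1]
grip_width: 0.34
```

Request:
servo_tool(moves=[{"travel": [0,-9.0,0.1],"dr": [0,0,0]},{"travel": [0,-8.9,1.0],"dr": [0,0,0]},{"travel": [0,-8.8,1.9],"dr": [0,0,0]},{"travel": [0,-8.6,2.8],"dr": [0,0,0]}])

```text
clock: 22.3
position: [0.5254, -0.0852, 0.1063]
ee_rot: [0.758, 0.652, 0.001, 0.001]
ft_force: [7.3, -4.9, 1.3]
grip_width: 0.345
```

Request:
servo_tool(moves=[{"travel": [-1,-8.2,3.6],"dr": [0,0,0]},{"travel": [0,-7.8,4.4],"dr": [0,0,0]},{"travel": [0,-7.4,5.2],"dr": [0,0,0]},{"travel": [0,-6.8,5.9],"dr": [0,0,0]}])

```text
clock: 22.8
position: [0.4954, -0.0808, 0.0876]
ee_rot: [0.758, 0.652, 0.002, 0.001]
ft_force: [2.9, -1.2, 9.3]
grip_width: 0.343
```

Request:
servo_tool(moves=[{"travel": [0,-6.2,6.5],"dr": [0,0,0]},{"travel": [0,-5.5,7.1],"dr": [0,0,0]},{"travel": [0,-4.8,7.6],"dr": [0,0,0]},{"travel": [0,-4.0,8.1],"dr": [0,0,0]}])

```text
clock: 23.3
position: [0.4738, -0.0776, 0.0574]
ee_rot: [0.758, 0.652, 0.0, -0.0]
ft_force: [0.5, -0.7, 6.1]
grip_width: 0.343
```

Request:
servo_tool(moves=[{"travel": [0,-3.1,8.4],"dr": [0,0,0]},{"travel": [0,-2.3,8.7],"dr": [0,0,0]},{"travel": [0,-1.4,8.9],"dr": [0,0,0]},{"travel": [0,-0.5,9.0],"dr": [0,0,0]},{"travel": [0,0,0],"dr": [0,0,0]},{"travel": [0,0,0],"dr": [0,0,0]}])

```text
clock: 24.05
position: [0.4658, -0.0765, 0.0215]
ee_rot: [0.758, 0.652, -0.001, -0.001]
ft_force: [-5.7, 1.7, 0.1]
grip_width: 0.338
```

Request:
servo_tool(moves=[{"travel": [0,1,2],"dr": [0,0,0]},{"travel": [0,0,2],"dr": [0,0,0]},{"travel": [0,0,0],"dr": [0,0,0]}])

```text
clock: 24.42
position: [0.4659, -0.0765, 0.0173]
ee_rot: [0.758, 0.652, -0.001, -0.002]
ft_force: [-8.9, 2.7, 1.3]
grip_width: 0.34
```

Request:
servo_tool(moves=[{"travel": [0,-1.5,2],"dr": [0,0,0]},{"travel": [0,0,2],"dr": [0,0,0]},{"travel": [0,0,0],"dr": [0,0,0]}])

```text
clock: 24.8
position: [0.4663, -0.0766, 0.0139]
ee_rot: [0.758, 0.652, -0.0, -0.0]
ft_force: [-4.0, 3.1, -0.2]
grip_width: 0.342
```

Request:
servo_tool(moves=[{"travel": [0,0,2],"dr": [0,0,0]},{"travel": [0,0,2],"dr": [0,0,0]},{"travel": [0,0,0],"dr": [0,0,0]}])

```text
clock: 25.18
position: [0.4668, -0.0766, 0.0106]
ee_rot: [0.758, 0.652, 0.0, -0.0]
ft_force: [-6.4, 3.4, 9.4]
grip_width: 0.341
```

Run:
```python
from h import *
O=np.array([.565,-.0535]);a=np.deg2rad(-8.7);R=np.array([[np.cos(a),-np.sin(a)],[np.sin(a),np.cos(a)]])
o=manip.get_obs();p=o['position'];print(p,(R.T@(p[:2]-O)).round(4))
w=snap('wrist','pics/w7.png');t=snap('side','pics/t7.png');s=snap('scene','pics/s7.png')
G=[*(O+R@[-.09,-.035]),.0785];print([proj(f'pics/{n}7.png',[G])[0].round(1) for n in 'wts'])
w=cv2.resize(w,(512,320))[:,60:430];b=cv2.resize(s[170:250,240:360],(420,280),interpolation=cv2.INTER_CUBIC)
cv2.imwrite('pics/c7.png',np.hstack([w,cv2.copyMakeBorder(b,0,40,0,0,0)]))
```

```text
[ 0.46684591 -0.07660973  0.01057218] [-0.0935 -0.0377]
[array([324.2, 314.1]), array([287.8, 226.5]), array([276.2, 201.5])]
```

View pics/c7.png

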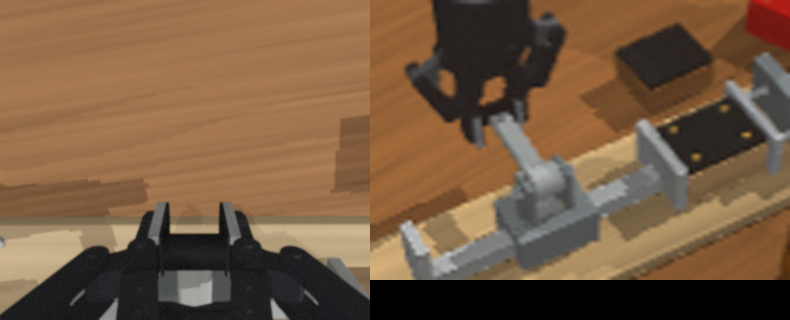

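The view shows the lever down towards −x, held by the fingers, and the block still snug. The 9 N now felt suggests the stop, so I'll confirm with a small extra push and then release.

Request:
servo_tool(moves=[{"travel": [0,0,2],"dr": [0,0,0]},{"travel": [0,0,0],"dr": [0,0,0]}])

```text
clock: 25.58
position: [0.4669, -0.0765, 0.01]
ee_rot: [0.758, 0.652, 0.001, -0.001]
ft_force: [-19.0, 4.5, 39.8]
grip_width: 0.337
```

Request:
servo_tool(moves=[{"travel": [0,0,-2.5],"dr": [0,0,0]},{"travel": [0,0,0],"dr": [0,0,0]}])

```text
clock: 25.82
position: [0.4669, -0.0766, 0.0107]
ee_rot: [0.758, 0.652, 0.0, 0.0]
ft_force: [-2.7, 3.2, 2.1]
grip_width: 0.341
```

Request:
servo_tool(moves=[{"travel": [0,0,0],"dr": [0,0,0]},{"travel": [0,0,0],"dr": [0,0,0]},{"travel": [0,0,0],"dr": [0,0,0]},{"travel": [0,0,0],"dr": [0,0,0]},{"travel": [0,0,-10],"dr": [0,0,0]},{"travel": [0,0,-30],"dr": [0,0,0]},{"travel": [0,0,-50],"dr": [0,0,0]},{"travel": [0,0,-60],"dr": [0,0,0]},{"travel": [0,-40,-40],"dr": [0,0,0]},{"travel": [0,-40,0],"dr": [0,0,0]},{"travel": [0,0,0],"dr": [0,0,0]},{"travel": [0,0,0],"dr": [0,0,0]}], claw=0.35)

```text
clock: 27.32
position: [0.3879, -0.065, 0.201]
ee_rot: [0.759, 0.652, 0.001, 0.0]
ft_force: [0.5, -0.4, -0.0]
grip_width: 0.646
```

Run:
```python
from h import *
O=np.array([.565,-.0535]);a=np.deg2rad(-8.7);R=np.array([[np.cos(a),-np.sin(a)],[np.sin(a),np.cos(a)]])
w=snap('wrist','pics/w8.png');t=snap('side','pics/t8.png');s=snap('scene','pics/s8.png')
for th in (1.8,1.9,2.0):
  b=.436-th;G=[*(O+R@[.09*np.sin(b),-.035]),.078+.09*np.cos(b)];print(th,[proj(f'pics/{n}8.png',[G])[0].round(1) for n in 'wts'])
b=cv2.resize(s[170:250,240:380],(490,280),interpolation=cv2.INTER_CUBIC);t=cv2.resize(t[160:240,260:345],(298,280),interpolation=cv2.INTER_CUBIC)
cv2.imwrite('pics/c8.png',np.hstack([b,t]))
```

```text
1.8 [array([320.7, 270.3]), array([288., 223.]), array([276. , 197.5])]
1.9 [array([320.6, 264.3]), array([287.8, 224.8]), array([276.1, 199.4])]
2.0 [array([320.5, 259.4]), array([287.8, 226.5]), array([276.2, 201.4])]
```

View pics/c8.png

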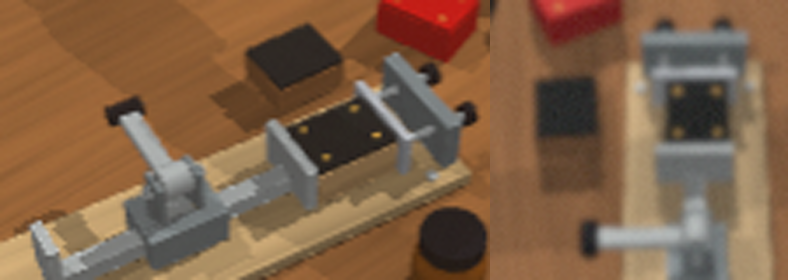

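The grip sits at scene pixel (275.7,201.4), against (276.2,201.4) predicted for 2.0 rad. The block is square between jaw and plate, and the bystanders look undisturbed.

```bash
python3 -c "
from workcell import manip
o=manip.get_obs();print(o['clock'],o['ft_force'].round(2));print(manip.hand_in())"
```

```text
27.475 [ 1.01 -0.44 -0.07]
the job is handed in; nothing more can be done
None
```

The heel block is clamped: home against the stop plate, with the lever fully down and the bar locked. I handed the job in at 27.5 s with the robot touching nothing.

- **Pushing home:** I pushed the bar by its tab in small steps, about 50 mm in all. Drag was about 1.5 N with the bar alone and 3.5 N once it was pushing the block. The motion then stopped dead against the stop plate. I held about 12 N for 1 s, which I estimate put about 9–10 N on the block after drag.
- **Locking:** I gripped the lever by its flat ends, swung it over centre and down to its stop, then let go and moved clear.

**Last checks:**
- The lever grip appears within about 0.5 px of where it should be at 2.0 rad in the scene camera, and within about 2.5 px in the side camera.
- The block looks square, and tight between jaw and plate.
- The jar and spare heel look untouched in the last crops. I did not check the brush, hammer or can again.
- Wrist force is back to about 1 N, which is noise.

**What disagreed or went less well:**
- **Fingertip height:** The fingertips were about 30–40 mm short of the reported TCP. My first pass therefore went over the tab without moving it, possibly brushing its top. I measured the offset and corrected for it.
- **Lever stop:** The last test push reached about 40 N vertically, and about 44 N in all at the wrist, for about a quarter of a second. It went through the fingers on the lever, and I backed off at once.
- **Pictures:** I viewed 12, two over the budget.

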